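# Torque a trailer wheel's axle nut to the click

## Robot

A 7-joint arm with a two-finger parallel gripper is mounted at the origin on the work surface. World frame = base frame: x ahead of the robot, y to its left, z up, the work surface at z = 0. Lengths are in m, angles in rad, forces in N, time in s.
With the tool pointing down it reaches from about 0.425 to 0.925 m from the base axis. Payload 6.8 kg.
Tool frame: the origin (TCP) lies between the finger pads; the fingertips stand finger_overhang ahead of it and the grasp point (between the pads) lies 6 mm ahead of it (finger_overhang is the distance from the TCP to the fingertips, in m); z points along the fingers, y is the line along which they close (so a half turn about z gives the same grasp; the last joint's range is limited). The gripper opens to 85 mm and grips with 20 to 120 N. Pads are 22 mm wide; open, the fingers measure 114 mm over their backs; the gripper's body (76 mm by 85 mm) begins 54 mm behind the grasp point. The pads swing forward as they close: fully open they stand 13 mm farther back than shut.
Start: joints at [1.065, 0.477, 0.022, 1.555, -0.011, 1.109, -0.083], TCP at [0.261, -0.622, 0.256] pointing down, gripper open.
Joint ranges: [-2.96, 2.96], [-0.34, 2.1], [-1.41, 1.46], [0.24, 2.44], [-1.37, 4.51], [0.17, 1.92], [-2.96, 2.96]. Speed limits (rad/s): [2.39, 2.39, 3.14, 3.14, 3.14, 3.14, 3.14].

## Interface

Orientations are given as a unit quaternion [w, x, y, z].
In Python, from station import * gives the robot as it stands.
- The arm moves only by the tool drive_tool, never from a script. Its argument "increments" is a list of rows, each an object of numbers: "claw": the finger opening in m, from 0 to 0.0854; "dx", "dy", "dz": the shift along the tool's x, y, z in m; "wx", "wy", "wz": the turn, a rotation vector about the tool's x, y, z in degrees. A call has 1 to 20 rows; each row shifts and turns the commanded pose from where the row before left it, along the tool's axes as they then stand; what a row does not reach is not made up. A row lasts 1/8 s, in which the tool goes at most 62.5 mm and 10.7 degrees, less where a joint would pass 70% of its speed; a pose out of reach is approached as far as the arm can. A call with a gripper value outside its range is refused whole. The fingers move at their own pace and stop on an object; "newtons" is the grip in N (left out, the last holds). Time passes only in rows, so rows that do not move let the fingers close. It gives the time, the measured TCP pose, the force, the opening and the grip force at its end, in the units of the state.
- get_obs(): the state, without advancing time (a new reading comes with each control period).
- read_camera(name): name is "scene" or "top" or "wrist"; returns (picture, depth): 384x512x3 uint8, red, green, blue; 384x512 float32, m along the optical axis (not along the pixel's ray), 0 where there is no reading.
- calibration(name): a dict with "intrinsics" (3x3 intrinsics, pixels), "k1" (the pictures are not rectified: a ray, as slopes to the right and down, at radius r is drawn at 1 + k1 r^2 times it, then the intrinsics apply), "R" (3x3) and "t" (3): a world point X has camera coordinates R X + t; the wrist camera has in their place "mount" (4x4, takes a point from camera to tool coordinates, whose origin is the TCP and whose axes are the flange's). Camera axes: x right, y down, z forward; pixel columns grow to the right and rows downward; lengths in m; the calibration is good to about 2 mm. A picture is of the moment at which its call begins: read the wrist's pose just before it. calibration takes no time and is no camera call.
- hand_in(): hands the job in; it is judged then, once.
The state is a dict: "t": time; "q": joint angles; "joint_vel": joint speeds; "joint_torque": joint torques, N m; "eef_pos": TCP position; "tool_rot": TCP orientation; "contact_force": force on the tool from outside, world axes, zero at the start; "torque": the same for the moment, N m; "gripper_width": opening from 0.0 (shut) to 1.0 (fully open); "grasp_force": force on a finger pad.
Only numpy, scipy, OpenCV 4.12 (cv2) and the standard library are available. Lean on these libraries where they do the work, as an engineer would, in place of code of your own. Each camera call takes 0.05 s, during which the arm holds its last target. There are 200 camera calls.

## Task

Take the breakaway torque wrench from the grey mat, put its ring fully down over the big axle nut of the trailer wheel and tighten the nut clockwise until it is tight and the wrench's handle joint gives way, then stop at once without forcing the handle on. Lift the wrench off and lay it back down flat on the mat, and leave the other things on the table alone.

Things in the scene. Friction and masses are not known exactly. Their poses are not given: they have to be found in the camera images.
- wheel: Small trailer wheel (tyre 200 mm across, white rim), face up on its stub axle, on a 230 mm square plywood board, 18 mm thick, screwed to the table; fixed. Origin under the board's centre, z up along the axle. Tyre top 80 mm up, hub 42 mm across. In the middle, on a 53 mm washer (top 98 mm up), sits the hexagonal nut; the 24 mm threaded axle end reaches 125 mm.
- nut_base (a point): Centre of the steel axle nut's underside, on the washer and on the wheel's z axis, 98 mm above the table. Hexagon 36 mm across flats, 18 mm high (top 3.5 mm chamfered); z up; x axis through one of its corners and turning with it. The axle end stands 9 mm above the nut.
- axle_nut (a joint): Turn of the nut, rad, growing clockwise seen from above (tightening). How far it still has to go, 0.2 to 0.75 rad, differs each time. It first runs round with a steady drag of 0.6 N m (3 to 5 N sideways at grip), then comes tight abruptly and turns no further. It stays where it is left. Its height does not change.
- wrench: Breakaway torque wrench, 0.4 kg, 325 mm long, lying flat. Origin: ring centre, level with the handle's underside; x along the straight handle away from the ring, z up. Steel ring 55 mm across, 14 mm thick (4 to 18 mm above the origin); hexagonal through hole 37.5 mm across flats, a corner on the x axis: fits the nut every 60 degrees, 5 degrees of play each way. Pivot 40 mm from ring centre.
- ring (a point): Centre of the lower face of the wrench's ring, 4 mm above the wrench's origin; same axes. Fully home it lies on nut_base: the ring rests on the washer, lower face 98 mm above the table. The ring binds on the nut if it is lifted while still under load: ease the handle back first.
- grip (a point): Middle of the wrench's black handle grip (x along the handle), 190 mm from the ring centre, 11 mm above the handle's underside. The grip is a straight bar 24 mm wide and 22 mm high, from 110 to 290 mm from the ring centre; the wrench balances about 142 mm from the ring centre.
- wrench_handle (a joint): Breakaway joint, rad: 0 straight, growing as the handle folds clockwise (from above) against the ring head; stop at 0.30. Rigid up to 1.1 N m at the pivot (7 to 8 N sideways at grip, more if the hand does not turn with it), then gives way and folds while the nut stands still. Springs straight when unloaded. 0.05 to 0.2 is a clear click; beyond 0.25 the handle has been forced.
- mat: Grey mat, 380 by 130 by 4 mm, lying on the table, fixed; the wrench lies on it at the start, with its handle along the mat's x axis within 0.1 rad. Origin under its centre, x along its length.
- grease_tin: Round tin, 72 mm across, 55 mm high; origin under its centre. Not to be disturbed.
- dust_cap: Steel hub dust cap, 54 mm across, 31 mm high; origin under its centre. Not to be disturbed.
- cassette: Tape cassette in its case, 110 by 70 by 17 mm; origin under its centre. Not to be disturbed.

How it is judged:
On the way, in this order (a step that is already met when the one before it is completed fails the run):
1. the wrench's ring is seated fully down over the axle nut (horizontal distance between ring and nut_base below 0.0035 m and z of ring in the frame of wheel below 0.103 m and angle between wrench's own z axis and vertical below 0.1 rad), for 0.1 s.
2. with the ring still on the nut and the nut tight, the handle joint has given way (value of joint wrench_handle above 0.05 rad and value of joint axle_nut above -0.05 rad and horizontal distance between ring and nut_base below 0.005 m and z of ring in the frame of wheel below 0.107 m), for 0.05 s.
At the end, for the whole second after the job is handed in: The nut is tight (joint axle_nut above -0.05), and the wrench lies flat (within 0.08 rad), right way up, still and released on the mat, ring and grip centres within the mat's outline (value of joint axle_nut above -0.05 rad and height (world z) of wrench below 0.01 m and angle between wrench's own z axis and vertical below 0.08 rad and linear speed of wrench below 0.02 m/s and x of ring in the frame of mat between -0.19 and 0.19 m and y of ring in the frame of mat between -0.065 and 0.065 m and x of grip in the frame of mat between -0.19 and 0.19 m and y of grip in the frame of mat between -0.065 and 0.065 m); the robot touches nothing.
It fails at once if the handle is forced on after the joint has given way (joint beyond 0.25 rad) (value of joint wrench_handle above 0.25 rad).
It fails at once if a bystander is pushed away (distance of any of grease_tin, dust_cap, cassette from where it was at the start of the episode above 0.02 m).
It fails at once if the wrench is dropped (linear speed of wrench above 0.8 m/s and contact force between the fingers and wrench below 0.3 N).
It also fails if it takes over 67 s, if anything falls off the work surface, if the arm or the gripper's body presses on something with over 40 N, if the wrist force passes 120 N, or if a joint passes its speed limit or range.

## Working session

There is one attempt and no reset: what is moved stays moved. The work goes in short steps, Python scripts to look and compute and a tool call to move; the robot and the scene stay as the last step left them, time stands still between calls to the robot, and variables do not carry over. Pictures are saved under pics/ and viewed, at most 10 in all, crops included, and the job is handed in when it is done.

Besides the shell and the picture viewer there is one more tool, called after ">>>" by a JSON object that holds its "fn" and its "kwargs", one argument or row to a line. drive_tool: Moves the arm, as the interface text tells. Its arguments: {"type":"object","properties":{"increments":{"type":"array","items":{"type":"object","properties":{"claw":{"type":"number"},"dx":{"type":"number"},"dy":{"type":"number"},"dz":{"type":"number"},"wx":{"type":"number"},"wy":{"type":"number"},"wz":{"type":"number"}}}},"newtons":{"type":"number"}},"required":["increments"]}

```bash
ls; mkdir -p pics; python3 - <<'E'
from station import *
import cv2,numpy as np
o=get_obs();print({k:np.round(v,3) for k,v in o.items()})
for n in ['top','scene']:
    p,d=read_camera(n);cv2.imwrite(f'pics/{n}0.png',p[:,:,::-1]);np.save(f'pics/{n}0.npy',d)
    c=calibration(n);print(n,{k:np.round(v,4).tolist() for k,v in c.items()})
print(calibration('wrist'))
E
```

```text
pics
{'t': np.float64(0.0), 'q': array([ 1.065,  0.478,  0.022,  1.556, -0.012,  1.109, -0.083]), 'joint_vel': array([-0.001, -0.001, -0.001,  0.002, -0.   , -0.001,  0.001]), 'joint_torque': array([-0.0000e+00, -5.9645e+01,  1.6080e+00, -2.8120e+01,  1.3000e-02,
        9.0000e-03,  0.0000e+00]), 'eef_pos': array([ 0.261, -0.622,  0.255]), 'tool_rot': array([-0.001,  0.98 ,  0.198, -0.   ]), 'contact_force': array([0.216, 0.587, 0.34 ]), 'torque': array([ 0.059, -0.002, -0.035]), 'grasp_force': np.float64(0.0), 'gripper_width': np.float64(0.996)}
top {'intrinsics': [[407.5817, 0.0, 254.509], [0.0, 407.5817, 185.6065], [0.0, 0.0, 1.0]], 'k1': -0.0477, 'R': [[0.0282, -0.9994, 0.0191], [-0.9952, -0.0298, -0.0935], [0.094, -0.0164, -0.9954]], 't': [-0.0383, 0.6408, 1.0864]}
scene {'intrinsics': [[347.8077, 0.0, 257.8926], [0.0, 347.8077, 186.9076], [0.0, 0.0, 1.0]], 'k1': -0.0513, 'R': [[-0.7969, 0.6041, 0.0091], [0.4938, 0.6599, -0.5663], [-0.3481, -0.4468, -0.8242]], 't': [0.4796, -0.2522, 1.1369]}
{'intrinsics': array([[299.23380678,   0.        , 254.47197796],
       [  0.        , 299.23380678, 189.91134485],
       [  0.        ,   0.        ,   1.        ]]), 'k1': 0.012995683472928088, 'mount': array([[-8.89487086e-04, -9.61668961e-01, -2.74211630e-01,
         7.00011028e-02],
       [ 9.99999355e-01, -6.61706820e-04, -9.23168731e-04,
        -2.69653157e-04],
       [ 7.06335008e-04, -2.74212275e-01,  9.61668929e-01,
        -1.18003865e-01],
       [ 0.00000000e+00,  0.00000000e+00,  0.00000000e+00,
         1.00000000e+00]])}
```

View pics/top0.png

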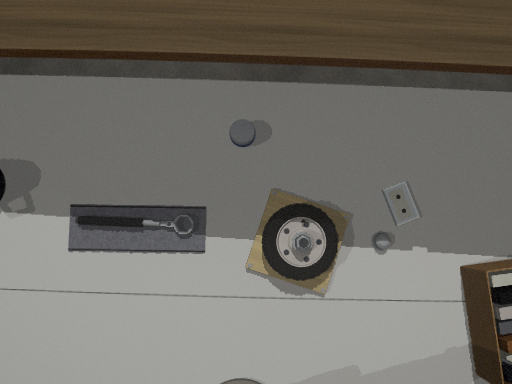

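View pics/scene0.png

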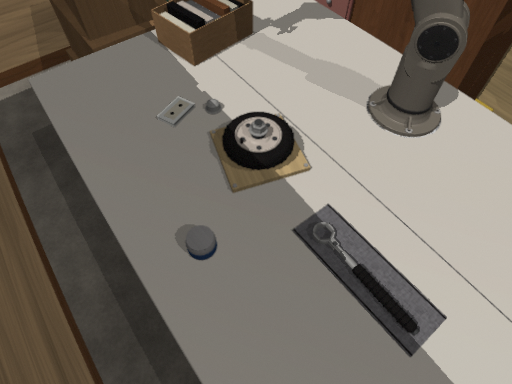

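Top view: wrench from about (78,221) to its ring at (183,226), with the mat around (138,229). The wheel nut is near (303,242), the tin (242,132), the cassette (401,203) and the cap (382,241). Next I'll enlarge the wrench and the nut.

```bash
cat > h.py <<'E'
import numpy as np,cv2
from station import *
from scipy.spatial.transform import Rotation as Ro
def ray(c,u,v):
    K=c['intrinsics'];D=np.array([c['k1'],0,0,0.])
    p=cv2.undistortPoints(np.array([[[u,v]]],float),K,D)[0,0]
    return np.array([p[0],p[1],1.])
def rot(o):
    q=np.array(o['tool_rot']);return Ro.from_quat(q[[1,2,3,0]]).as_matrix()
def cam(n,o=None):
    c=calibration(n)
    if n=='wrist':
        T=np.eye(4);T[:3,:3]=rot(o);T[:3,3]=o['eef_pos'];M=T@c['mount'];return c,M[:3,:3],M[:3,3]
    return c,c['R'].T,-c['R'].T@c['t']
def pix(n,u,v,z,o=None):
    c,R,t=cam(n,o);d=R@ray(c,u,v);return t+d*(z-t[2])/d[2]
def cloud(n,dep,o=None):
    c,R,t=cam(n,o);h,w=dep.shape
    uv=np.stack(np.meshgrid(np.arange(w),np.arange(h)),-1).reshape(-1,1,2).astype(float)
    p=cv2.undistortPoints(uv,c['intrinsics'],np.array([c['k1'],0,0,0.]))[:,0]
    P=np.c_[p,np.ones(len(p))]*dep.reshape(-1,1)
    return (P@R.T+t).reshape(h,w,3)
E
python3 - <<'E'
from h import *
p=cv2.imread('pics/top0.png')
a=cv2.resize(p[195:265,60:220],None,fx=5,fy=5,interpolation=cv2.INTER_CUBIC)[:, :800]
b=cv2.resize(p[220:262,280:326],None,fx=5,fy=5,interpolation=cv2.INTER_CUBIC)
im=np.zeros((a.shape[0]+b.shape[0],800,3),np.uint8);im[:350]=a;im[350:350+b.shape[0],:b.shape[1]]=b
cv2.imwrite('pics/crop1.png',im)
C=cloud('top',np.load('pics/top0.npy'))
for u,v in [(138,240),(110,221),(184,217),(303,242),(300,222),(325,242),(242,132)]: print(u,v,C[v,u].round(4))
# nut axis estimate: high points
m=(C[...,2]>.09)&(C[...,2]<.14)&(abs(C[...,0]-C[242,303,0])<.06)&(abs(C[...,1]-C[242,303,1])<.06);print(m.sum(),C[m].mean(0))
# wrench pts
m=np.zeros(m.shape,bool);m[205:252,70:206]=1
m&=(C[...,2]>.013)
print(m.sum(),cv2.minAreaRect(C[m][:,:2].astype(np.float32)))
E
```

```text
138 240 [ 0.5366 -0.0014  1.1421]
110 221 [0.5333 0.3709 0.028 ]
184 217 [0.5503 0.1706 0.0225]
303 242 [ 0.4957 -0.1424  0.126 ]
300 222 [ 0.5454 -0.1415  0.0681]
325 242 [ 0.4951 -0.2069  0.0761]
242 132 [0.7844 0.0188 0.0545]
337 [ 0.49560236 -0.14185806  0.10865953]
962 ((0.5273861885070801, 0.2343396544456482), (0.05182872340083122, 0.47186705470085144), 2.334805965423584)
```

View pics/crop1.png

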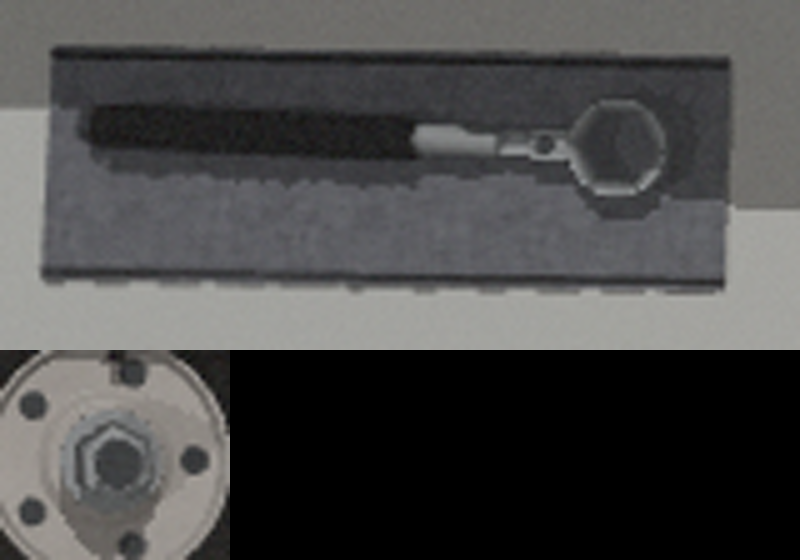

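>>> {"fn": "drive_tool", "kwargs": {
  "increments": [
    {"dx":0.0335,"dy":-0.0292,"claw":0.085},
    {"dx":0.0335,"dy":-0.0292},
    {"dx":0.0335,"dy":-0.0292},
    {"dx":0.0335,"dy":-0.0292},
    {"dx":0.0335,"dy":-0.0292},
    {"dx":0.0335,"dy":-0.0292},
    {"dx":0.0335,"dy":-0.0292},
    {"dx":0.0335,"dy":-0.0292},
    {"dx":0.0335,"dy":-0.0292},
    {"dx":0.0335,"dy":-0.0292},
    {"dx":0.0335,"dy":-0.0292},
    {"dx":0.0335,"dy":-0.0292},
    {"wz":-9.6},
    {"wz":-9.6},
    {"wz":-9.6},
    {"wz":-9.6},
    {"wz":-9.6},
    {"wz":-9.6},
    {"wz":-9.6},
    {}
  ]
}}

```text
schema error: expected keys claw, dx, dy, dz, wx, wy, wz
```

```bash
python3 - <<'E'
from h import *
import station;print([k for k in dir(station) if not k.startswith('_')])
o=get_obs();p,d=read_camera('wrist');np.savez('pics/w1.npz',d=d,e=o['eef_pos'],q=o['tool_rot']);cv2.imwrite('pics/w1.png',p[:,:,::-1])
R=rot(o);print(o['t'],o['eef_pos'],np.degrees(np.arctan2(R[1,0],R[0,0])),R[:,2],o['q'].round(2))
C=cloud('wrist',d,o)
c,Rc,tc=cam('wrist',o)
for X in [(.4956,-.142,.116)]:
    q=Rc.T@(np.array(X)-tc);print(q/q[2]*299+[254,190,0])
r=np.hypot(C[...,0]-.4956,C[...,1]+.142)
for lo,hi in [(.121,.130),(.112,.119),(.094,.102)]:
    m=(C[...,2]>lo)&(C[...,2]<hi)&(r<.05)
    if m.sum()>10: print(lo,m.sum(),C[m].mean(0),cv2.minEnclosingCircle(C[m][:,:2].astype(np.float32)))
E
```

```text
['PlanningError', 'calibration', 'finger_overhang', 'get_obs', 'hand_in', 'read_camera']
0.1 [ 0.26125706 -0.62186218  0.25540168] 22.790525010658126 [-7.53700211e-04  1.47619261e-03 -9.99998626e-01] [ 1.06  0.48  0.02  1.56 -0.01  1.11 -0.08]
[-413.41861977 -550.54399846  299.        ]
```

View pics/w1.png

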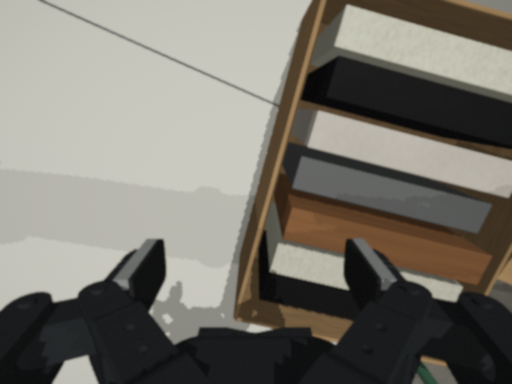

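The move was refused because every row needs all the keys. The wrist picture shows only the crate, right of centre, so I'll lift clear of it first.

>>> {"fn": "drive_tool", "kwargs": {
  "increments": [
    {"dx":0,"dy":0,"dz":-0.04,"wx":0,"wy":0,"wz":0,"claw":0.085},
    {"dx":0.0335,"dy":-0.0292,"dz":0,"wx":0,"wy":0,"wz":0,"claw":0.085},
    {"dx":0.0335,"dy":-0.0292,"dz":0,"wx":0,"wy":0,"wz":0,"claw":0.085},
    {"dx":0.0335,"dy":-0.0292,"dz":0,"wx":0,"wy":0,"wz":0,"claw":0.085},
    {"dx":0.0335,"dy":-0.0292,"dz":0,"wx":0,"wy":0,"wz":0,"claw":0.085},
    {"dx":0.0335,"dy":-0.0292,"dz":0,"wx":0,"wy":0,"wz":0,"claw":0.085},
    {"dx":0.0335,"dy":-0.0292,"dz":0,"wx":0,"wy":0,"wz":0,"claw":0.085},
    {"dx":0.0335,"dy":-0.0292,"dz":0,"wx":0,"wy":0,"wz":0,"claw":0.085},
    {"dx":0.0335,"dy":-0.0292,"dz":0,"wx":0,"wy":0,"wz":0,"claw":0.085},
    {"dx":0.0335,"dy":-0.0292,"dz":0,"wx":0,"wy":0,"wz":0,"claw":0.085},
    {"dx":0.0335,"dy":-0.0292,"dz":0,"wx":0,"wy":0,"wz":0,"claw":0.085},
    {"dx":0.0335,"dy":-0.0292,"dz":0,"wx":0,"wy":0,"wz":0,"claw":0.085},
    {"dx":0.0335,"dy":-0.0292,"dz":0,"wx":0,"wy":0,"wz":0,"claw":0.085},
    {"dx":0,"dy":0,"dz":0,"wx":0,"wy":0,"wz":-9.6,"claw":0.085},
    {"dx":0,"dy":0,"dz":0,"wx":0,"wy":0,"wz":-9.6,"claw":0.085},
    {"dx":0,"dy":0,"dz":0,"wx":0,"wy":0,"wz":-9.6,"claw":0.085},
    {"dx":0,"dy":0,"dz":0,"wx":0,"wy":0,"wz":-9.6,"claw":0.085},
    {"dx":0,"dy":0,"dz":0,"wx":0,"wy":0,"wz":-9.6,"claw":0.085},
    {"dx":0,"dy":0,"dz":0.02,"wx":0,"wy":0,"wz":-9.6,"claw":0.085},
    {"dx":0,"dy":0,"dz":0.02,"wx":0,"wy":0,"wz":-9.6,"claw":0.085}
  ]
}}

```text
t: 2.65
eef_pos: [0.4963, -0.1436, 0.2558]
tool_rot: [0.0, 0.705, 0.709, 0.0]
contact_force: [-0.7, 0.1, -0.7]
gripper_width: 0.992
grasp_force: 0.0
```

```bash
cat > look.py <<'E'
from h import *
o=get_obs();p,d=read_camera('wrist');np.savez('pics/w2.npz',d=d,e=o['eef_pos'],q=o['tool_rot'])
R=rot(o);print(finger_overhang,o['t'],o['eef_pos'],np.degrees(np.arctan2(R[1,0],R[0,0])),R[:,2],o['q'].round(2))
C=cloud('wrist',d,o)
r=np.hypot(C[...,0]-.4956,C[...,1]+.142)
for lo,hi in [(.121,.130),(.113,.119),(.094,.102)]:
    m=(C[...,2]>lo)&(C[...,2]<hi)&(r<.035)
    if m.sum()>10:
        print(lo,m.sum(),C[m].mean(0),cv2.minEnclosingCircle(C[m][:,:2].astype(np.float32)))
m=(C[...,2]>.105)&(r<.03);v,u=np.nonzero(m);print(u.min(),u.max(),v.min(),v.max())
u0,v0=int(u.mean()),int(v.mean());print(u0-40,v0-40)
cv2.imwrite('pics/w2.png',cv2.resize(p[v0-40:v0+40,u0-40:u0+40,::-1],None,fx=7,fy=7,interpolation=cv2.INTER_CUBIC))
E
python3 look.py
```

```text
0.025 2.65 [ 0.49628789 -0.14357794  0.25580186] 90.30129925203231 [ 2.34335779e-04 -1.53675104e-04 -9.99999961e-01] [ 0.52  0.25 -0.42  1.91  0.12  1.01  0.06]
0.121 617 [ 0.49412188 -0.14195209  0.12491047] ((0.49407678842544556, -0.1427830457687378), 0.012566828168928623)
0.113 648 [ 0.49417415 -0.13942337  0.115289  ] ((0.4942414462566376, -0.14278468489646912), 0.02000579796731472)
0.094 906 [ 0.49407473 -0.13680749  0.09820823] ((0.49423283338546753, -0.14268764853477478), 0.026487866416573524)
120 379 163 383
209 300
```

View pics/w2.png

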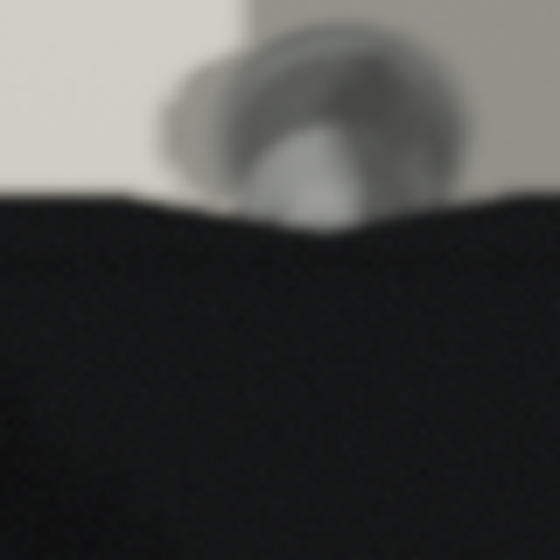

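```bash
cat > look2.py <<'E'
from h import *
o=get_obs();p,d=read_camera('wrist')
C=cloud('wrist',d,o)
c,Rc,tc=cam('wrist',o);q=Rc.T@(np.array([.4942,-.1428,.112])-tc);u0,v0=(q/q[2]*299.2+[254.5,189.9,0])[:2].astype(int);print(u0,v0)
cv2.imwrite('pics/w3.png',cv2.resize(p[v0-40:v0+40,u0-40:u0+40,::-1],None,fx=7,fy=7,interpolation=cv2.INTER_CUBIC))
x,y=C[...,0]-.4942,C[...,1]+.1428;r=np.hypot(x,y);th=np.degrees(np.arctan2(y,x))
m=(C[...,2]>.1005)&(C[...,2]<.1115)&(r<.023)&(r>.014)
for a in range(0,360,6):
    k=m&(abs((th-a+180)%360-180)<3)
    if k.sum()>2: print(a,k.sum(),(np.median(r[k])*1e3).round(2),end=' | ')
# fit: face normal phi: r=18/cos(d)
best=[]
for a in np.arange(0,60,.5):
    dd=np.radians((th[m]-a+30)%60-30);best.append((np.median(abs(r[m]*np.cos(dd)-.018)),a))
print(sorted(best)[:8])
E
python3 look2.py
```

```text
254 185
12 3 19.59 | 36 4 17.99 | 60 4 19.68 | 66 5 20.57 | 72 4 19.58 | 78 7 18.83 | 84 5 18.4 | 90 4 17.97 | 96 4 18.06 | 102 4 18.04 | 108 5 18.32 | 114 5 18.74 | 120 5 19.57 | 126 5 20.7 | [(np.float64(5.385254316175696e-05), np.float64(36.0)), (np.float64(7.57981882357258e-05), np.float64(35.5)), (np.float64(7.799070759978259e-05), np.float64(36.5)), (np.float64(0.00010572419928080862), np.float64(35.0)), (np.float64(0.00011893767857292133), np.float64(37.0)), (np.float64(0.00013026548436710292), np.float64(34.5)), (np.float64(0.00015326250310796798), np.float64(37.5)), (np.float64(0.00016890870607541401), np.float64(34.0))]
```

View pics/w3.png

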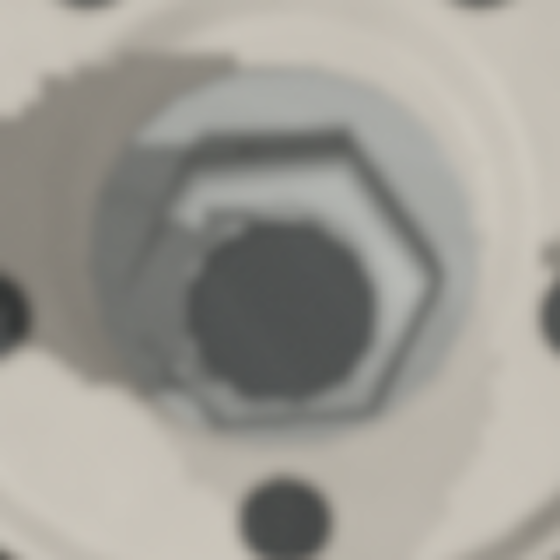

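Nut: centre (0.4942, -0.1428), corners at 66° mod 60, radii 12.6 / 20 / 26.5 mm as they must be. The picture shows the hexagon with a near-horizontal upper edge (y≈140), which agrees. Now on to the wrench.

>>> {"fn": "drive_tool", "kwargs": {
  "increments": [
    {"dx":0.051,"dy":0.0045,"dz":0,"wx":0,"wy":0,"wz":0,"claw":0.085},
    {"dx":0.051,"dy":0.0045,"dz":0,"wx":0,"wy":0,"wz":0,"claw":0.085},
    {"dx":0.051,"dy":0.0045,"dz":0,"wx":0,"wy":0,"wz":0,"claw":0.085},
    {"dx":0.051,"dy":0.0045,"dz":0,"wx":0,"wy":0,"wz":0,"claw":0.085},
    {"dx":0.051,"dy":0.0045,"dz":0,"wx":0,"wy":0,"wz":0,"claw":0.085},
    {"dx":0.051,"dy":0.0045,"dz":0,"wx":0,"wy":0,"wz":0,"claw":0.085},
    {"dx":0.051,"dy":0.0045,"dz":0,"wx":0,"wy":0,"wz":0,"claw":0.085},
    {"dx":0.051,"dy":0.0045,"dz":0,"wx":0,"wy":0,"wz":0,"claw":0.085},
    {"dx":0,"dy":0,"dz":0,"wx":0,"wy":0,"wz":0,"claw":0.085}
  ]
}}

```text
t: 3.88
eef_pos: [0.5314, 0.2698, 0.2572]
tool_rot: [-0.001, 0.706, 0.708, 0.001]
contact_force: [-0.3, -0.6, 0.5]
gripper_width: 0.999
grasp_force: 0.0
```

```bash
cat > wr.py <<'E'
from h import *
import sys
o=get_obs();p,d=read_camera('wrist');cv2.imwrite('pics/'+sys.argv[1],p[:,:,::-1])
R=rot(o);print(o['t'],o['eef_pos'].round(4),np.degrees(np.arctan2(R[1,0],R[0,0])).round(2),R[:,2].round(4))
C=cloud('wrist',d,o);x,y,z=C[...,0],C[...,1],C[...,2]
ok=(d>.1)&(x>.42)&(x<.62)&(y>.08)&(y<.5)
k=ok&(z<.008)&(z>-.003);print('mat z',np.median(z[k]),C[k][:,:2].min(0),C[k][:,:2].max(0))
w=ok&(z>.0135)&(z<.032);P=C[w]
print(len(P),P[:,:2].min(0),P[:,:2].max(0))
i=P[:,1].argmin();yr=P[i,1]+.0275
h=P[(P[:,1]>yr+.115)&(P[:,2]>.02)];print('grip top z',np.median(h[:,2]))
for y0 in np.arange(yr+.12,h[:,1].max(),.02):
    s=h[abs(h[:,1]-y0)<.004]
    if len(s)>5: print(y0.round(3),s[:,0].min().round(4),s[:,0].max().round(4))
s=P[(P[:,1]<yr+.022)&(P[:,2]>.017)&(P[:,2]<.026)];print('ring',len(s),np.median(s[:,2]),cv2.minEnclosingCircle(s[:,:2].astype(np.float32)))
E
python3 wr.py w4.png
```

```text
3.875 [0.5314 0.2698 0.2572] 90.18 [ 2.0e-04  3.4e-03 -1.0e+00]
mat z 0.0033766235486833995 [0.42000318 0.08000386] [0.61999478 0.45155209]
4933 [0.50276073 0.14724255] [0.55699966 0.4437414 ]
grip top z 0.026036927978900087
0.295 0.5203 0.5428
0.315 0.5205 0.5438
0.335 0.5206 0.5435
0.355 0.5207 0.5443
0.375 0.5208 0.5441
0.395 0.521 0.5448
0.415 0.5213 0.5447
0.435 0.5223 0.5443
ring 646 0.021949013106505877 ((0.5299755334854126, 0.17370659112930298), 0.027584325522184372)
```

View pics/w4.png

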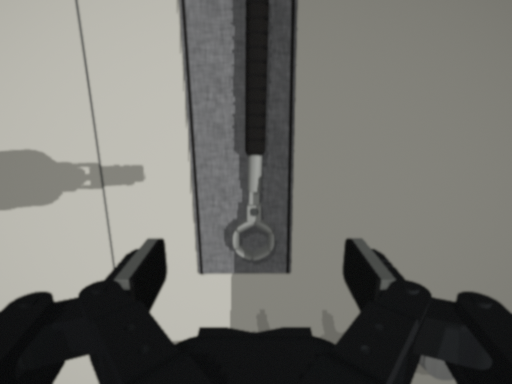

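Ring centre (0.530, 0.1737), radius 27.6 mm and grip top 26 mm, both as expected. The picture shows the ring at (253,241) with the handle running up. I'll grasp 150 mm from the ring.

>>> {"fn": "drive_tool", "kwargs": {
  "increments": [
    {"dx":0.027,"dy":0.0003,"dz":0,"wx":0,"wy":0,"wz":0.45,"claw":0.06},
    {"dx":0.027,"dy":0.0003,"dz":0.03,"wx":0,"wy":0,"wz":0.45,"claw":0.06},
    {"dx":0,"dy":0,"dz":0.04,"wx":0,"wy":0,"wz":0,"claw":0.06},
    {"dx":0,"dy":0,"dz":0.04,"wx":0,"wy":0,"wz":0,"claw":0.06},
    {"dx":0,"dy":0,"dz":0.04,"wx":0,"wy":0,"wz":0,"claw":0.06},
    {"dx":0,"dy":0,"dz":0.04,"wx":0,"wy":0,"wz":0,"claw":0.06},
    {"dx":0,"dy":0,"dz":0.022,"wx":0,"wy":0,"wz":0,"claw":0.06},
    {"dx":0,"dy":0,"dz":0.012,"wx":0,"wy":0,"wz":0,"claw":0.06},
    {"dx":0,"dy":0,"dz":0,"wx":0,"wy":0,"wz":0,"claw":0.06},
    {"dx":0,"dy":0,"dz":0,"wx":0,"wy":0,"wz":0,"claw":0.06}
  ]
}}

```text
t: 5.18
eef_pos: [0.5341, 0.319, 0.0337]
tool_rot: [0.0, 0.713, 0.701, 0.001]
contact_force: [0.3, 0.5, -0.8]
gripper_width: 0.7
grasp_force: 0.0
```

>>> {"fn": "drive_tool", "kwargs": {
  "increments": [
    {"dx":0.005,"dy":-0.0022,"dz":0.0037,"wx":0,"wy":0,"wz":-0.3,"claw":0.06},
    {"dx":0,"dy":0,"dz":0,"wx":0,"wy":0,"wz":0,"claw":0.045},
    {"dx":0,"dy":0,"dz":0,"wx":0,"wy":0,"wz":0,"claw":0.03},
    {"dx":0,"dy":0,"dz":0,"wx":0,"wy":0,"wz":0,"claw":0.015},
    {"dx":0,"dy":0,"dz":0,"wx":0,"wy":0,"wz":0,"claw":0.01},
    {"dx":0,"dy":0,"dz":0,"wx":0,"wy":0,"wz":0,"claw":0.01},
    {"dx":0,"dy":0,"dz":0,"wx":0,"wy":0,"wz":0,"claw":0.01}
  ],
  "newtons": 80
}}

```text
t: 6.05
eef_pos: [0.5316, 0.3238, 0.0294]
tool_rot: [0.0, 0.711, 0.703, 0.001]
contact_force: [0.3, -0.1, 4.7]
gripper_width: 0.264
grasp_force: 80.1
```

>>> {"fn": "drive_tool", "kwargs": {
  "increments": [
    {"dx":0,"dy":0,"dz":-0.01,"wx":0,"wy":0,"wz":0,"claw":0.01},
    {"dx":0,"dy":0,"dz":-0.02,"wx":0,"wy":0,"wz":0,"claw":0.01},
    {"dx":0,"dy":0,"dz":-0.03,"wx":0,"wy":0,"wz":0,"claw":0.01},
    {"dx":0,"dy":0,"dz":-0.03,"wx":0,"wy":0,"wz":0,"claw":0.01},
    {"dx":0,"dy":0,"dz":-0.03,"wx":0,"wy":0,"wz":0,"claw":0.01},
    {"dx":0,"dy":0,"dz":-0.03,"wx":0,"wy":0,"wz":0,"claw":0.01},
    {"dx":0,"dy":0,"dz":-0.02,"wx":0,"wy":0,"wz":0,"claw":0.01},
    {"dx":0,"dy":0,"dz":0,"wx":0,"wy":0,"wz":0,"claw":0.01},
    {"dx":0,"dy":0,"dz":0,"wx":0,"wy":0,"wz":0,"claw":0.01}
  ]
}}

```text
t: 7.18
eef_pos: [0.5306, 0.3228, 0.1975]
tool_rot: [-0.0, 0.711, 0.703, -0.001]
contact_force: [-0.6, 0.4, -5.3]
gripper_width: 0.265
grasp_force: 78.9
```

```bash
cat > held.py <<'E'
from h import *
import sys
o=get_obs();p,d=read_camera('wrist');cv2.imwrite('pics/'+sys.argv[1],p[:,:,::-1])
R=rot(o);print(o['t'],o['eef_pos'].round(4),np.degrees(np.arctan2(R[1,0],R[0,0])).round(2),R[:,2].round(4),o['contact_force'].round(1),o['q'].round(2))
C=cloud('wrist',d,o);Z=float(sys.argv[2]) if len(sys.argv)>2 else 0
T=(C-o['eef_pos'])@R   # tool coords
m=(d>.05)&(abs(T[...,1])<.06)&(T[...,0]<-.02)&(T[...,0]>-.22)&(T[...,2]>-.03)&(T[...,2]<.05)
v,u=np.nonzero(m);print(m.sum(),u.min(),u.max(),v.min(),v.max(),T[m].min(0),T[m].max(0))
np.save('pics/T.npy',T[m])
r=T[m&(T[...,0]<-.122)]
if len(r)>30:
    f=np.linalg.lstsq(np.c_[r[:,:2],np.ones(len(r))],r[:,2],rcond=None)[0];print('ring plane z=ax+by+c',f)
    print(np.median(r[:,2]),cv2.minEnclosingCircle(r[:,:2].astype(np.float32)))
E
python3 held.py w5.png
```

```text
7.175 [0.5306 0.3228 0.1975] 89.39 [-0.0014 -0.0012 -1.    ] [-0.6  0.4 -5.3] [-0.23  0.51 -0.57  1.71  0.32  1.01 -0.92]
1269 229 280 295 331 [-0.03660349 -0.01207793  0.0014737 ] [-0.02001252  0.01231373  0.01048077]
```

View pics/w5.png

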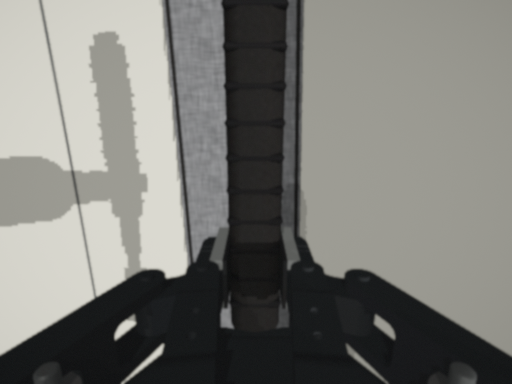

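The wrist picture shows the grip held between the pads (columns 226 to 290), with the ring out of view behind. I'll check tilt from the outboard handle and find the ring in the top camera.

```bash
cat > rt.py <<'E'
from h import *
# handle fit in tool coords from wrist, ring from top camera
o=get_obs();_,d=read_camera('wrist');R=rot(o);T=(cloud('wrist',d,o)-o['eef_pos'])@R
m=(d>.05)&(abs(T[...,1])<.03)&(T[...,0]>.025)&(T[...,0]<.125)&(T[...,2]>-.03)&(T[...,2]<.018)
P=T[m];print(len(P),'z=a x+b y+c',np.linalg.lstsq(np.c_[P[:,:2],np.ones(len(P))],P[:,2],rcond=None)[0].round(4))
xs=np.arange(.03,.12,.006);c=[(P[abs(P[:,0]-x)<.003,1].min()+P[abs(P[:,0]-x)<.003,1].max())/2 for x in xs]
print('axis y=',np.polyfit(xs,c,1).round(4))
p,d=read_camera('top');C=cloud('top',d);np.save('pics/topC.npy',C)
e=o['eef_pos']+R@[-.15,0,0.01]
m=(np.hypot(C[...,0]-e[0],C[...,1]-e[1])<.031)&(abs(C[...,2]-e[2])<.03)
P=C[m];print('TCP',o['eef_pos'].round(4),'exp ring',e.round(4),len(P),P.mean(0).round(4),np.median(P[:,2]))
f=np.linalg.lstsq(np.c_[P[:,:2]-e[:2],np.ones(len(P))],P[:,2],rcond=None)[0];print('plane',f.round(3),cv2.minEnclosingCircle(P[:,:2].astype(np.float32)))
E
python3 rt.py; python3 - <<'E'
from h import *
C=cloud('top',np.load('pics/top0.npy'))
r=np.hypot(C[...,0]-.4956,C[...,1]+.142)
for lo,hi in[(.121,.13),(.094,.102)]:
    m=(C[...,2]>lo)&(C[...,2]<hi)&(r<.035);print(m.sum(),C[m].mean(0),cv2.minEnclosingCircle(C[m][:,:2].astype(np.float32)))
m=(np.hypot(C[...,0]-.53,C[...,1]-.1737)<.031)&(C[...,2]>.015);print('ring0',cv2.minEnclosingCircle(C[m][:,:2].astype(np.float32)),np.median(C[m][:,2]))
E
```

```text
12591 z=a x+b y+c [-0.0032  0.0001  0.0038]
70 [ 0.49472361 -0.14311967  0.12442667] ((0.49477311968803406, -0.14331288635730743), 0.012076392769813538)
147 [ 0.49466678 -0.14140205  0.09746576] ((0.49494731426239014, -0.14351621270179749), 0.026332030072808266)
ring0 ((0.5325067639350891, 0.17393997311592102), 0.029425911605358124) 0.021746013024040334Traceback (most recent call last):
  File "rt.py", line 6, in <module>
    xs=np.arange(.03,.12,.006);c=[(P[abs(P[:,0]-x)<.003,1].min()+P[abs(P[:,0]-x)<.003,1].max())/2 for x in xs]
                                   ~~~~~~~~~~~~~~~~~~~~~~~~~~~^^
    return umr_minimum(a, axis, None, out, keepdims, initial, where)
ValueError: zero-size array to reduction operation minimum which has no identity
```

>>> {"fn": "drive_tool", "kwargs": {
  "increments": [
    {"dx":-0.02,"dy":0.0015,"dz":0,"wx":0,"wy":0,"wz":0,"claw":0.01},
    {"dx":-0.041,"dy":0.0035,"dz":0,"wx":0,"wy":0,"wz":0,"claw":0.01},
    {"dx":-0.041,"dy":0.0035,"dz":0,"wx":0,"wy":0,"wz":0,"claw":0.01},
    {"dx":-0.041,"dy":0.0035,"dz":0,"wx":0,"wy":0,"wz":0,"claw":0.01},
    {"dx":-0.041,"dy":0.0035,"dz":0,"wx":0,"wy":0,"wz":0,"claw":0.01},
    {"dx":-0.041,"dy":0.0035,"dz":0,"wx":0,"wy":0,"wz":0,"claw":0.01},
    {"dx":-0.041,"dy":0.0035,"dz":0,"wx":0,"wy":0,"wz":0,"claw":0.01},
    {"dx":-0.041,"dy":0.0035,"dz":0,"wx":0,"wy":0,"wz":0,"claw":0.01},
    {"dx":-0.0213,"dy":0.002,"dz":0,"wx":0,"wy":0,"wz":0,"claw":0.01},
    {"dx":0,"dy":0,"dz":0,"wx":0,"wy":0,"wz":3,"claw":0.01},
    {"dx":0,"dy":0,"dz":0,"wx":0,"wy":0,"wz":5.8,"claw":0.01},
    {"dx":0,"dy":0,"dz":0,"wx":0,"wy":0,"wz":5.8,"claw":0.01},
    {"dx":0,"dy":0,"dz":0,"wx":0,"wy":0,"wz":5.8,"claw":0.01},
    {"dx":0,"dy":0,"dz":0,"wx":0,"wy":0,"wz":3,"claw":0.01},
    {"dx":0,"dy":0,"dz":0,"wx":0,"wy":0,"wz":0,"claw":0.01},
    {"dx":0,"dy":0,"dz":0,"wx":0,"wy":0,"wz":0,"claw":0.01}
  ]
}}

```text
t: 9.28
eef_pos: [0.5553, -0.0058, 0.1983]
tool_rot: [-0.0, 0.839, 0.545, -0.0]
contact_force: [-0.3, 0.0, -4.1]
gripper_width: 0.261
grasp_force: 78.7
```

```bash
sed -i 's/^xs=.*$/xs=np.arange(.04,.12,.01);S=[P[abs(P[:,0]-x)<.004,1] for x in xs];print([len(s) for s in S]);xs,c=zip(*[(x,(s.min()+s.max())\/2) for x,s in zip(xs,S) if len(s)>20])/' rt.py
sed -i 's/^o=get_obs();_/o=get_obs();q=rot(o);print("yaw",np.degrees(np.arctan2(q[1,0],q[0,0])),q[:,2]);_/' rt.py
cat >> rt.py <<'E'
cv2.imwrite('pics/top2.png',cv2.resize(p[200:270,260:340,::-1],None,fx=8,fy=8,interpolation=cv2.INTER_CUBIC))
E
python3 rt.py
```

```text
yaw 66.01595729504756 [-5.44189380e-04 -2.87710728e-04 -9.99999811e-01]
12589 z=a x+b y+c [-0.0032  0.0014  0.0038]
[1046, 1093, 1186, 1241, 1355, 1478, 1606, 1]
axis y= [ 0.0006 -0.    ]
TCP [ 0.5553 -0.0058  0.1983] exp ring [ 0.4943 -0.1428  0.1884] 253 [ 0.4951 -0.1421  0.1896] 0.19009598375134173
plane [0.012 0.011 0.19 ] ((0.4956291615962982, -0.14170418679714203), 0.029527442529797554)
```

View pics/top2.png

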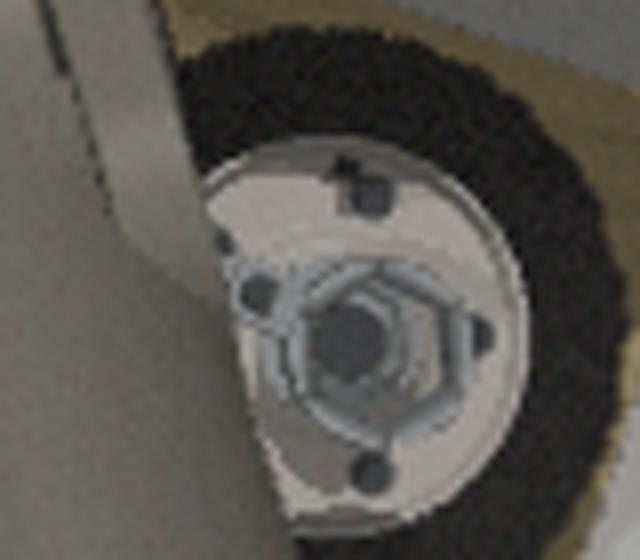

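```bash
python3 - <<'E'
from h import *
from scipy.optimize import minimize
C=np.load('pics/topC.npy');e=np.array([.4943,-.1428])
m=(np.hypot(C[...,0]-e[0],C[...,1]-e[1])<.034)&(abs(C[...,2]-.19)<.006);P=C[m][:,:2]
h=np.array([np.cos(np.radians(66)),np.sin(np.radians(66))]);P=P[(P-e)@h<.015]
print(len(P),cv2.minEnclosingCircle(P.astype(np.float32)))
# annulus fit: 19..27.5
f=lambda c:np.sum(np.clip(np.linalg.norm(P-c,axis=1)-.0275,0,1)**2+np.clip(.0193-np.linalg.norm(P-c,axis=1),0,1)**2)
print(minimize(f,e,method='Nelder-Mead',options=dict(xatol=1e-6,fatol=1e-14)))
print(pix('top',(383+.5)/8-.5+260,(350+.5)/8-.5+200,.1906))
E
```

```text
165 ((0.4944123327732086, -0.14381609857082367), 0.02762334980070591)
       message: Optimization terminated successfully.
       success: True
        status: 0
           fun: 7.749115961150241e-07
             x: [ 4.946e-01 -1.432e-01]
           nit: 40
          nfev: 79
 final_simplex: (array([[ 4.946e-01, -1.432e-01],
                       [ 4.946e-01, -1.432e-01],
                       [ 4.946e-01, -1.432e-01]]), array([ 7.749e-07,  7.749e-07,  7.749e-07]))
[ 0.49549218 -0.14382862  0.1906    ]
```

Ring and nut agree within 0.5 mm in both cameras, with the ring hexagon over the nut, so I'll lower it.

>>> {"fn": "drive_tool", "kwargs": {
  "increments": [
    {"dx":0,"dy":0,"dz":0.015,"wx":0,"wy":0,"wz":0,"claw":0.01},
    {"dx":0,"dy":0,"dz":0.02,"wx":0,"wy":0,"wz":0,"claw":0.01},
    {"dx":0,"dy":0,"dz":0.015,"wx":0,"wy":0,"wz":0,"claw":0.01},
    {"dx":0,"dy":0,"dz":0.008,"wx":0,"wy":0,"wz":0,"claw":0.01},
    {"dx":0,"dy":0,"dz":0.004,"wx":0,"wy":0,"wz":0,"claw":0.01},
    {"dx":0,"dy":0,"dz":0.003,"wx":0,"wy":0,"wz":0,"claw":0.01},
    {"dx":0,"dy":0,"dz":0,"wx":0,"wy":0,"wz":0,"claw":0.01}
  ]
}}

```text
t: 10.25
eef_pos: [0.5558, -0.0051, 0.1338]
tool_rot: [0.0, 0.839, 0.545, 0.0]
contact_force: [1.0, 0.3, -4.3]
gripper_width: 0.259
grasp_force: 78.8
```

>>> {"fn": "drive_tool", "kwargs": {
  "increments": [
    {"dx":-0.0003,"dy":0,"dz":0.003,"wx":0,"wy":0,"wz":0,"claw":0.01},
    {"dx":0,"dy":0,"dz":0.003,"wx":0,"wy":0,"wz":0,"claw":0.01},
    {"dx":0,"dy":0,"dz":0.003,"wx":0,"wy":0,"wz":0,"claw":0.01},
    {"dx":0,"dy":0,"dz":0,"wx":0,"wy":0,"wz":0,"claw":0.01}
  ]
}}

```text
t: 10.75
eef_pos: [0.5553, -0.0054, 0.1243]
tool_rot: [-0.0, 0.839, 0.545, -0.0]
contact_force: [-0.4, 0.6, -4.7]
gripper_width: 0.264
grasp_force: 78.8
```

>>> {"fn": "drive_tool", "kwargs": {
  "increments": [
    {"dx":0,"dy":0,"dz":0.0025,"wx":0,"wy":0,"wz":0,"claw":0.01},
    {"dx":0,"dy":0,"dz":0.0015,"wx":0,"wy":0,"wz":0,"claw":0.01},
    {"dx":0,"dy":0,"dz":0.0005,"wx":0,"wy":0,"wz":0,"claw":0.01},
    {"dx":0,"dy":0,"dz":0,"wx":0,"wy":0,"wz":0,"claw":0.01}
  ]
}}

```text
t: 11.25
eef_pos: [0.5556, -0.0054, 0.1201]
tool_rot: [0.0, 0.839, 0.545, 0.0]
contact_force: [-0.7, -0.4, -3.8]
gripper_width: 0.262
grasp_force: 78.8
```

Seated, with the ring's lower face about 98.4 mm up. Now turn clockwise about the nut; the first 11° is below the 0.2 rad minimum.

>>> {"fn": "drive_tool", "kwargs": {
  "increments": [
    {"dx":-0.0001,"dy":0.00576,"dz":0.0002,"wx":0,"wy":0,"wz":2.2,"claw":0.01},
    {"dx":-0.0001,"dy":0.00576,"dz":0,"wx":0,"wy":0,"wz":2.2,"claw":0.01},
    {"dx":-0.0001,"dy":0.00576,"dz":0,"wx":0,"wy":0,"wz":2.2,"claw":0.01},
    {"dx":-0.0001,"dy":0.00576,"dz":0,"wx":0,"wy":0,"wz":2.2,"claw":0.01},
    {"dx":-0.0001,"dy":0.00576,"dz":0,"wx":0,"wy":0,"wz":2.2,"claw":0.01}
  ]
}}

```text
t: 11.88
eef_pos: [0.5807, -0.0197, 0.1198]
tool_rot: [-0.0, 0.888, 0.461, -0.0]
contact_force: [-0.2, -0.5, -3.9]
gripper_width: 0.26
grasp_force: 78.7
```

```bash
cat > st.py <<'E'
from h import *
o=get_obs();R=rot(o);e=o['eef_pos'];y=np.arctan2(R[1,0],R[0,0])
v=e[:2]-[.4942,-.1428];print('t',o['t'],'yaw',np.degrees(y).round(2),'bearing',np.degrees(np.arctan2(v[1],v[0])).round(2),'rad',np.hypot(*v).round(4),'z',e[2].round(4),'Ftool',(R.T@o['contact_force']).round(2),'Mtool',(R.T@o['torque']).round(2))
E
python3 st.py
```

```text
t 11.875 yaw 54.87 bearing 54.92 rad 0.1505 z 0.1198 Ftool [-0.53  0.16  3.85] Mtool [ 0.23 -0.17 -0.49]
```

>>> {"fn": "drive_tool", "kwargs": {
  "increments": [
    {"dx":-0.0001,"dy":0.00524,"dz":0,"wx":0,"wy":0,"wz":2,"claw":0.01},
    {"dx":-0.0001,"dy":0.00524,"dz":0,"wx":0,"wy":0,"wz":2,"claw":0.01},
    {"dx":-0.0001,"dy":0.00524,"dz":0,"wx":0,"wy":0,"wz":2,"claw":0.01}
  ]
}}

```text
t: 12.25
eef_pos: [0.5932, -0.0294, 0.1199]
tool_rot: [0.0, 0.91, 0.414, 0.0]
contact_force: [-1.1, 0.4, -4.0]
gripper_width: 0.263
grasp_force: 78.7
```

```bash
python3 st.py
```

```text
t 12.25 yaw 48.86 bearing 48.87 rad 0.1505 z 0.1199 Ftool [-0.39 -1.05  3.98] Mtool [ 0.21 -0.14 -0.39]
```

>>> {"fn": "drive_tool", "kwargs": {
  "increments": [
    {"dx":-0.0001,"dy":0.00524,"dz":0,"wx":0,"wy":0,"wz":2,"claw":0.01},
    {"dx":-0.0001,"dy":0.00524,"dz":0,"wx":0,"wy":0,"wz":2,"claw":0.01},
    {"dx":-0.0001,"dy":0.00524,"dz":0,"wx":0,"wy":0,"wz":2,"claw":0.01}
  ]
}}

```text
t: 12.62
eef_pos: [0.6046, -0.0403, 0.1199]
tool_rot: [0.0, 0.931, 0.365, 0.0]
contact_force: [-1.3, 0.9, -4.3]
gripper_width: 0.264
grasp_force: 78.8
```

```bash
python3 st.py
```

```text
t 12.625 yaw 42.86 bearing 42.88 rad 0.1506 z 0.1199 Ftool [-0.35 -1.51  4.3 ] Mtool [ 0.17 -0.08 -0.52]
```

>>> {"fn": "drive_tool", "kwargs": {
  "increments": [
    {"dx":-0.0001,"dy":0.00524,"dz":0,"wx":0,"wy":0,"wz":2,"claw":0.01},
    {"dx":-0.0001,"dy":0.00524,"dz":0,"wx":0,"wy":0,"wz":2,"claw":0.01}
  ]
}}

```text
t: 12.88
eef_pos: [0.6115, -0.0483, 0.1199]
tool_rot: [0.0, 0.943, 0.333, 0.0]
contact_force: [-0.3, 1.2, -4.2]
gripper_width: 0.266
grasp_force: 78.8
```

```bash
python3 st.py
```

```text
t 12.875 yaw 38.87 bearing 38.87 rad 0.1506 z 0.1199 Ftool [ 0.52 -1.14  4.21] Mtool [ 0.14 -0.05 -0.54]
```

>>> {"fn": "drive_tool", "kwargs": {
  "increments": [
    {"dx":-0.0001,"dy":0.00524,"dz":0,"wx":0,"wy":0,"wz":2,"claw":0.01},
    {"dx":-0.0001,"dy":0.00524,"dz":0,"wx":0,"wy":0,"wz":2,"claw":0.01},
    {"dx":-0.0001,"dy":0.00524,"dz":0,"wx":0,"wy":0,"wz":2,"claw":0.01}
  ]
}}

```text
t: 13.25
eef_pos: [0.62, -0.0598, 0.1197]
tool_rot: [-0.001, 0.959, 0.283, -0.0]
contact_force: [-3.0, 4.0, -3.1]
gripper_width: 0.263
grasp_force: 79.0
```

```bash
python3 st.py
```

```text
t 13.25 yaw 32.91 bearing 33.42 rad 0.1507 z 0.1197 Ftool [-0.32 -5.02  3.09] Mtool [ 1.1  -0.08 -0.48]
```

>>> {"fn": "drive_tool", "kwargs": {
  "increments": [
    {"dx":-0.0001,"dy":0.00288,"dz":0,"wx":0,"wy":0,"wz":1.5,"claw":0.01},
    {"dx":-0.0001,"dy":0.00288,"dz":0,"wx":0,"wy":0,"wz":1.5,"claw":0.01}
  ]
}}

```text
t: 13.5
eef_pos: [0.623, -0.0648, 0.1198]
tool_rot: [-0.001, 0.966, 0.258, -0.0]
contact_force: [-2.8, 5.0, -3.5]
gripper_width: 0.262
grasp_force: 78.9
```

```bash
python3 st.py
```

```text
t 13.5 yaw 29.94 bearing 31.18 rad 0.1506 z 0.1198 Ftool [ 0.1  -5.76  3.52] Mtool [ 1.07  0.03 -0.54]
```

The joint has given way: the moment levels off at 1.1 N m, and the geometry gives a fold of about 0.08 rad. I'll add a touch and hold.

>>> {"fn": "drive_tool", "kwargs": {
  "increments": [
    {"dx":0,"dy":0.0019,"dz":0,"wx":0,"wy":0,"wz":1,"claw":0.01},
    {"dx":0,"dy":0,"dz":0,"wx":0,"wy":0,"wz":0,"claw":0.01}
  ]
}}

```text
t: 13.75
eef_pos: [0.624, -0.0665, 0.1198]
tool_rot: [-0.001, 0.968, 0.25, -0.0]
contact_force: [-3.2, 4.5, -3.8]
gripper_width: 0.265
grasp_force: 78.9
```

```bash
cat >> st.py <<'E'
P=v-.11*np.array([np.cos(y),np.sin(y)]);b=np.arctan2(P[1],P[0]);print('ring yaw',np.degrees(b),'fold',b-y,'r',np.hypot(*P))
E
python3 st.py
```

```text
t 13.75 yaw 28.98 bearing 30.44 rad 0.1506 z 0.1198 Ftool [-0.61 -5.48  3.77] Mtool [ 1.13  0.01 -0.54]
ring yaw 34.38982864238156 fold 0.0944999598122892 r 0.040695542922149344
```

>>> {"fn": "drive_tool", "kwargs": {
  "increments": [
    {"dx":-0.0001,"dy":-0.00346,"dz":0,"wx":0,"wy":0,"wz":-1.8,"claw":0.01},
    {"dx":0,"dy":-0.00346,"dz":0,"wx":0,"wy":0,"wz":-1.8,"claw":0.01},
    {"dx":-0.0001,"dy":-0.00346,"dz":0,"wx":0,"wy":0,"wz":-1.8,"claw":0.01},
    {"dx":0,"dy":-0.00393,"dz":0,"wx":0,"wy":0,"wz":-1.5,"claw":0.01},
    {"dx":-0.0001,"dy":-0.00393,"dz":0,"wx":0,"wy":0,"wz":-1.5,"claw":0.01},
    {"dx":0,"dy":-0.00393,"dz":0,"wx":0,"wy":0,"wz":-1.5,"claw":0.01},
    {"dx":0,"dy":0,"dz":0,"wx":0,"wy":0,"wz":0,"claw":0.01}
  ]
}}

```text
t: 14.62
eef_pos: [0.612, -0.0492, 0.1201]
tool_rot: [0.0, 0.943, 0.333, 0.0]
contact_force: [-0.1, 2.3, -3.4]
gripper_width: 0.259
grasp_force: 78.9
```

```bash
python3 st.py
```

```text
t 14.625 yaw 38.89 bearing 38.46 rad 0.1504 z 0.1201 Ftool [ 1.34 -1.87  3.35] Mtool [0.27 0.47 0.18]
ring yaw 37.290090302605265 fold -0.02789651008483285 r 0.040448211353374994
```

>>> {"fn": "drive_tool", "kwargs": {
  "increments": [
    {"dx":-0.0004,"dy":-0.0011,"dz":0,"wx":0,"wy":0,"wz":0,"claw":0.01},
    {"dx":0,"dy":0,"dz":-0.001,"wx":0,"wy":0,"wz":0,"claw":0.01},
    {"dx":0,"dy":0,"dz":-0.002,"wx":0,"wy":0,"wz":0,"claw":0.01}
  ]
}}

```text
t: 15.0
eef_pos: [0.6114, -0.0487, 0.1232]
tool_rot: [0.0, 0.943, 0.333, 0.001]
contact_force: [3.0, 1.7, -4.0]
gripper_width: 0.26
grasp_force: 78.8
```

```bash
python3 st.py
```

```text
t 15.0 yaw 38.9 bearing 38.77 rad 0.1503 z 0.1232 Ftool [3.37 0.52 3.99] Mtool [-0.26  0.93 -0.22]
ring yaw 38.403218348724536 fold -0.008706681306795305 r 0.04031340661569709
```

>>> {"fn": "drive_tool", "kwargs": {
  "increments": [
    {"dx":0.0006,"dy":0,"dz":-0.001,"wx":0,"wy":0,"wz":0,"claw":0.01},
    {"dx":0,"dy":0,"dz":-0.003,"wx":0,"wy":0,"wz":0,"claw":0.01},
    {"dx":0,"dy":0,"dz":-0.004,"wx":0,"wy":0,"wz":0,"claw":0.01}
  ]
}}

```text
t: 15.38
eef_pos: [0.6112, -0.0484, 0.1311]
tool_rot: [0.0, 0.943, 0.333, -0.0]
contact_force: [3.3, -1.0, -4.0]
gripper_width: 0.261
grasp_force: 78.8
```

```bash
python3 st.py
```

```text
t 15.375 yaw 38.89 bearing 38.89 rad 0.1503 z 0.1311 Ftool [1.97 2.83 4.04] Mtool [-0.44  0.66 -0.32]
ring yaw 38.874969641941874 fold -0.00032272165708413514 r 0.040319605159240816
```

Coming off freely, so lift clear.

>>> {"fn": "drive_tool", "kwargs": {
  "increments": [
    {"dx":0.0004,"dy":0.0004,"dz":-0.005,"wx":0,"wy":0,"wz":0,"claw":0.01},
    {"dx":0,"dy":0,"dz":-0.007,"wx":0,"wy":0,"wz":0,"claw":0.01},
    {"dx":0,"dy":0,"dz":-0.01,"wx":0,"wy":0,"wz":0,"claw":0.01},
    {"dx":0,"dy":0,"dz":-0.015,"wx":0,"wy":0,"wz":0,"claw":0.01},
    {"dx":0,"dy":0,"dz":-0.02,"wx":0,"wy":0,"wz":0,"claw":0.01},
    {"dx":0,"dy":0,"dz":-0.01,"wx":0,"wy":0,"wz":0,"claw":0.01},
    {"dx":0,"dy":0,"dz":0,"wx":0,"wy":0,"wz":0,"claw":0.01}
  ]
}}

```text
t: 16.25
eef_pos: [0.6122, -0.0482, 0.199]
tool_rot: [0.0, 0.943, 0.333, 0.001]
contact_force: [0.4, -0.0, -4.3]
gripper_width: 0.265
grasp_force: 78.9
```

```bash
python3 st.py; python3 - <<'E'
from h import *
# nut orientation/ring still held? mat outline from first top image
p=cv2.imread('pics/top0.png')
for u,v in [(60+52/5,195+50/5),(60+730/5,195+60/5),(60+723/5,195+288/5),(60+42/5,195+280/5)]: print(pix('top',u-.4,v-.4,.004).round(4))
E
sed -i 's/e=o\[.eef_pos.\]+R/e=o["eef_pos"]+R/' rt.py; python3 rt.py
```

```text
t 16.25 yaw 38.89 bearing 38.73 rad 0.1513 z 0.199 Ftool [0.26 0.25 4.31] Mtool [-0.06 -0.01  0.02]
ring yaw 38.30923621815692 fold -0.01008199000577481 r 0.041256113490016
[0.5753 0.4943 0.004 ]
[0.5812 0.1145 0.004 ]
[0.4553 0.1136 0.004 ]
[0.4478 0.4915 0.004 ]
yaw 38.886891694580896 [ 1.88917446e-03 -1.36885691e-04 -9.99998206e-01]
12577 z=a x+b y+c [-0.0027  0.0018  0.0038]
[1042, 1094, 1179, 1262, 1361, 1477, 1613, 2]
axis y= [ 0.0016 -0.0003]
TCP [ 0.6122 -0.0482  0.199 ] exp ring [ 0.4955 -0.1423  0.1888] 0 [nan nan nan] nan
plane [0. 0. 0.] ((0.0, 0.0), 0.0)rt.py:11: RuntimeWarning: Mean of empty slice.
  P=C[m];print('TCP',o['eef_pos'].round(4),'exp ring',e.round(4),len(P),P.mean(0).round(4),np.median(P[:,2]))
  ret = um.true_divide(
  return _methods._mean(a, axis=axis, dtype=dtype,
  ret = ret.dtype.type(ret / rcount)
```

>>> {"fn": "drive_tool", "kwargs": {
  "increments": [
    {"dx":0,"dy":0,"dz":0,"wx":0,"wy":0,"wz":-3.5,"claw":0.01},
    {"dx":0,"dy":0,"dz":0,"wx":0,"wy":0,"wz":-6,"claw":0.01},
    {"dx":0,"dy":0,"dz":0,"wx":0,"wy":0,"wz":-7,"claw":0.01},
    {"dx":0,"dy":0,"dz":0,"wx":0,"wy":0,"wz":-7,"claw":0.01},
    {"dx":0,"dy":0,"dz":0,"wx":0,"wy":0,"wz":-7,"claw":0.01},
    {"dx":0,"dy":0,"dz":0,"wx":0,"wy":0,"wz":-7,"claw":0.01},
    {"dx":0,"dy":0,"dz":0,"wx":0,"wy":0,"wz":-7,"claw":0.01},
    {"dx":0,"dy":0,"dz":0,"wx":0,"wy":0,"wz":-6,"claw":0.01},
    {"dx":0.02,"dy":-0.005,"dz":0,"wx":0,"wy":0,"wz":0,"claw":0.01},
    {"dx":0.037,"dy":-0.0094,"dz":0,"wx":0,"wy":0,"wz":0,"claw":0.01},
    {"dx":0.037,"dy":-0.0094,"dz":0,"wx":0,"wy":0,"wz":0,"claw":0.01},
    {"dx":0.037,"dy":-0.0094,"dz":0,"wx":0,"wy":0,"wz":0,"claw":0.01},
    {"dx":0.037,"dy":-0.0094,"dz":0,"wx":0,"wy":0,"wz":0,"claw":0.01},
    {"dx":0.037,"dy":-0.0094,"dz":0,"wx":0,"wy":0,"wz":0,"claw":0.01},
    {"dx":0.037,"dy":-0.0094,"dz":0,"wx":0,"wy":0,"wz":0,"claw":0.01},
    {"dx":0.037,"dy":-0.0094,"dz":0,"wx":0,"wy":0,"wz":0,"claw":0.01},
    {"dx":0.037,"dy":-0.0094,"dz":0,"wx":0,"wy":0,"wz":0,"claw":0.01},
    {"dx":0.037,"dy":-0.0094,"dz":0,"wx":0,"wy":0,"wz":0,"claw":0.01},
    {"dx":0.017,"dy":-0.0045,"dz":0,"wx":0,"wy":0,"wz":0,"claw":0.01},
    {"dx":0,"dy":0,"dz":0,"wx":0,"wy":0,"wz":0,"claw":0.01}
  ]
}}

```text
t: 18.85
eef_pos: [0.5202, 0.3243, 0.1976]
tool_rot: [-0.0, 0.71, 0.704, -0.0]
contact_force: [0.4, -0.9, -3.7]
gripper_width: 0.261
grasp_force: 78.9
```

>>> {"fn": "drive_tool", "kwargs": {
  "increments": [
    {"dx":0,"dy":0,"dz":0.02,"wx":0,"wy":0,"wz":0,"claw":0.01},
    {"dx":0,"dy":0,"dz":0.035,"wx":0,"wy":0,"wz":0,"claw":0.01},
    {"dx":0,"dy":0,"dz":0.035,"wx":0,"wy":0,"wz":0,"claw":0.01},
    {"dx":0,"dy":0,"dz":0.035,"wx":0,"wy":0,"wz":0,"claw":0.01},
    {"dx":0,"dy":0,"dz":0.02,"wx":0,"wy":0,"wz":0,"claw":0.01},
    {"dx":0,"dy":0,"dz":0.012,"wx":0,"wy":0,"wz":0,"claw":0.01},
    {"dx":0,"dy":0,"dz":0.006,"wx":0,"wy":0,"wz":0,"claw":0.01},
    {"dx":0,"dy":0,"dz":0.003,"wx":0,"wy":0,"wz":0,"claw":0.01},
    {"dx":0,"dy":0,"dz":0,"wx":0,"wy":0,"wz":0,"claw":0.01}
  ]
}}

```text
t: 19.98
eef_pos: [0.5219, 0.3231, 0.0325]
tool_rot: [0.0, 0.711, 0.703, 0.001]
contact_force: [-0.4, -0.4, -4.2]
gripper_width: 0.261
grasp_force: 78.8
```

>>> {"fn": "drive_tool", "kwargs": {
  "increments": [
    {"dx":0,"dy":0,"dz":0.0015,"wx":0,"wy":0,"wz":0,"claw":0.01},
    {"dx":0,"dy":0,"dz":0.0012,"wx":0,"wy":0,"wz":0,"claw":0.01},
    {"dx":0,"dy":0,"dz":0.0005,"wx":0,"wy":0,"wz":0,"claw":0.01},
    {"dx":0,"dy":0,"dz":0,"wx":0,"wy":0,"wz":0,"claw":0.01}
  ],
  "newtons": 40
}}

```text
t: 20.48
eef_pos: [0.5218, 0.3229, 0.0294]
tool_rot: [0.0, 0.711, 0.703, 0.0]
contact_force: [-2.1, -2.0, 5.8]
gripper_width: 0.262
grasp_force: 80.6
```

Touching down, so release, lift off and look.

>>> {"fn": "drive_tool", "kwargs": {
  "increments": [
    {"dx":0,"dy":0,"dz":-0.0005,"wx":0,"wy":0,"wz":0,"claw":0.03},
    {"dx":0,"dy":0,"dz":0,"wx":0,"wy":0,"wz":0,"claw":0.045},
    {"dx":0,"dy":0,"dz":0,"wx":0,"wy":0,"wz":0,"claw":0.06},
    {"dx":0,"dy":0,"dz":0,"wx":0,"wy":0,"wz":0,"claw":0.06},
    {"dx":0,"dy":0,"dz":-0.02,"wx":0,"wy":0,"wz":0,"claw":0.06},
    {"dx":0,"dy":0,"dz":-0.04,"wx":0,"wy":0,"wz":0,"claw":0.06},
    {"dx":0,"dy":0,"dz":-0.05,"wx":0,"wy":0,"wz":0,"claw":0.06},
    {"dx":-0.05,"dy":0,"dz":-0.05,"wx":0,"wy":0,"wz":0,"claw":0.06},
    {"dx":0,"dy":0,"dz":-0.05,"wx":0,"wy":0,"wz":0,"claw":0.06},
    {"dx":0,"dy":0,"dz":0,"wx":0,"wy":0,"wz":0,"claw":0.06}
  ]
}}

```text
t: 21.72
eef_pos: [0.5231, 0.2799, 0.2394]
tool_rot: [0.001, 0.711, 0.703, 0.005]
contact_force: [0.1, 0.2, -0.3]
gripper_width: 0.707
grasp_force: 0.0
```

```bash
python3 wr.py w6.png; python3 st.py; python3 - <<'E'
from h import *
p,d=read_camera('top');C=cloud('top',d);C0=cloud('top',np.load('pics/top0.npy'))
for n,(u,v),h in [('tin',(242,132),.04),('cas',(401,203),.01),('cap',(382,241),.02)]:
    for c in (C0,C):
        w=c[v-25:v+26,u-25:u+26].reshape(-1,3);w=w[(w[:,2]>h)&(w[:,2]<.07)];print(n,len(w),w.mean(0).round(4))
cv2.imwrite('pics/top3.png',p[:,:,::-1])
E
```

```text
21.725 [0.5231 0.2799 0.2394] 89.34 [ 0.0085  0.0045 -1.    ]
mat z 0.0035405980045575547 [0.42000013 0.08003881] [0.61999977 0.45714234]
5497 [0.49330415 0.14604615] [0.5471382  0.45002293]
grip top z 0.026038688230101303
0.294 0.51 0.5327
0.314 0.5104 0.5338
0.334 0.51 0.5341
0.354 0.5103 0.5342
0.374 0.5109 0.5343
0.394 0.5114 0.5344
0.414 0.5111 0.5345
0.434 0.5114 0.5346
ring 684 0.02195358865407926 ((0.5200397968292236, 0.17231427133083344), 0.02799447625875473)
t 21.775 yaw 89.38 bearing 86.24 rad 0.4231 z 0.2367 Ftool [-0.96 -0.06  0.49] Mtool [ 0.02 -0.03  0.01]
ring yaw 85.13603096138124 fold -0.07405304361189957 r 0.3132775012606837
tin 511 [0.7862 0.0189 0.0534]
tin 513 [0.7866 0.0187 0.0534]
cas 1001 [ 0.6058 -0.43    0.0167]
cas 999 [ 0.6055 -0.4302  0.0167]
cap 197 [ 0.5022 -0.3766  0.0269]
cap 192 [ 0.5012 -0.3765  0.0268]
```

View pics/top3.png

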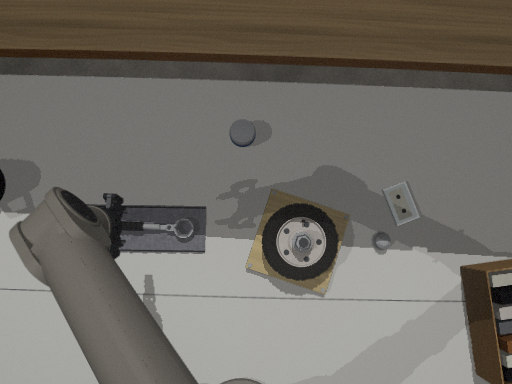

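The picture shows the wrench flat on the mat (ring at (184,229)), with the bystanders where they were and the gripper clear, so I'm handing in.

```bash
python3 -c "
from station import *
print(hand_in())"
```

```text
the job is handed in; nothing more can be done
None
```

I tightened the nut until the wrench's handle joint gave way, at an estimated fold of 0.09 rad. The wrench is back flat on the mat, the other things are where they were, and the job is handed in; no verdict came back.

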